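Slide a specimen dish along the rail into the imager's corner pocket

TASK

Load the dish imager without picking anything up: with the fingertips push the blue square dish across the white loading stage until it lies flat against the long metal rail, short of the pocket, then keep it against the rail and slide it along into the corner pocket until it sits fully home against both the rail and the end stop. Keep the dish flat on the stage all the way, leave the vial, jar, bottles and petri dishes where they stand, and let go at the end.

Things in the scene. Friction and masses are not known exactly. Their poses are not given: they have to be found in the camera images.
- stage: White loading stage of a dish imager, fixed to the bench: plate 226 mm (x) by 320 mm (y), its top 20 mm above the bench. Origin on the bench; z up. Free area x -100 to +85, y -160 to +135 mm. Rail along its far (+x) side, end stop at its +y end and a black lip make a corner pocket 65 mm wide, open towards -y. Flat keys beyond the rail are not used.
- rail (a point): Middle of the top edge of the dark steel rail's working face, at (+85, 0, +38) mm in the stage's frame, axes as the stage's. The face looks to -x and runs along y from -150 to +150 mm; the rail rises 18 mm above the plate's top.
- stop (a point): Top edge of the dark steel end stop's working face at the middle of the pocket, at (+55, +135, +38) mm in the stage's frame. The face looks to -y and runs along x from -15 to +85 mm; 18 mm high above the plate.
- lip (a point): Top of the open (-y) end of the black lip, at (+16, +85, +38) mm in the stage's frame. The lip is parallel to the rail, 8 mm thick (x +12 to +20 mm), runs y +85 to +135 mm, 18 mm high above the plate.
- pocket (a point): Point on the plate's top, in the middle of the amber light window, at (+55, +105, +20) mm in the stage's frame, axes as the stage's: where the centre of the dish's underside lies when the dish is fully home against rail and end stop.
- dish: Blue square ceramic specimen dish, open above, loose, about 90 g: 60 by 60 mm outside, 20 mm high, walls 3.5 mm thick (inside 53 by 53 mm), floor at most 5 mm thick. Origin at the centre of its underside, z up, x and y along its sides. It starts on the stage's plate, short of the pocket and off the rail, turned up to 0.6 rad to the stage; closed fingertips fit inside it and can push its walls.
- vial: Small amber vial with black cap, 24 mm diameter, 42 mm tall, loose, standing on the stage's plate on the near (-x) side of the lip; origin at the centre of its underside. Leave it.
- jar: White jar with orange cap, 40 mm diameter, 55 mm tall, loose, on the bench just beyond the stage's rail; origin at the centre of its underside. Leave it.
- petri_stack: Stack of three closed petri dishes, 60 mm diameter, 47 mm tall, one loose piece on the bench; origin at the centre of its underside. Leave it.
- reagent_a: Clear glass bottle, white cap, 52 mm diameter, 100 mm tall, loose on the bench; origin at the centre of its underside. Leave it.
- reagent_b: Amber glass bottle, orange cap, 52 mm diameter, 100 mm tall, loose on the bench; origin at the centre of its underside. Leave it.
There are look-alikes about, which are no part of the job. What is meant by the dish is not red, and is the larger of those in its own colour.

How it is judged (in metres and radians):
On the way:
1. the dish lies flat against the rail (gap under 4 mm, within 0.12 rad), still short of the pocket (x of dish in the frame of pocket above -0.004 m and y of dish in the frame of pocket below -0.052 m and (angle between the x axis of dish and the x axis of stage, either way round below 0.12 rad or angle between the y axis of dish and the x axis of stage, either way round below 0.12 rad)), for 0.1 s.
At the end, for the whole second after the job is handed in: The dish rests flat in the corner pocket, at most 3 mm from the rail and from the end stop, square to them within 0.06 rad, released and still (x of dish in the frame of pocket between -0.003 and 0.003 m and y of dish in the frame of pocket between -0.003 and 0.003 m and z of dish in the frame of pocket below 0.003 m and (angle between the x axis of dish and the x axis of stage, either way round below 0.06 rad or angle between the y axis of dish and the x axis of stage, either way round below 0.06 rad) and angle between dish's own z axis and vertical below 0.06 rad and linear speed of dish below 0.01 m/s); the robot touches nothing.
It fails at once if the dish is lifted off the stage (over 6 mm) or tipped (over 0.25 rad) (z of dish in the frame of pocket above 0.006 m or angle between dish's own z axis and vertical above 0.25 rad).
It fails at once if the dish is brought to the pocket's mouth or beyond while more than 7 mm off the rail (y of dish in the frame of pocket above -0.052 m and x of dish in the frame of pocket below -0.007 m).
It fails at once if a bystander (vial, jar, bottles, petri dishes) is moved more than 20 mm or knocked over (distance of any of vial, jar, petri_stack, reagent_a, reagent_b from where it was at the start of the episode above 0.02 m or angle between any of vial, jar, petri_stack, reagent_a, reagent_b's own z axis and vertical above 0.4 rad).
It also fails if it takes over 56 s, if anything falls off the work surface, if the arm or the gripper's body presses on something with over 40 N, if the wrist force passes 120 N, or if a joint passes its speed limit or range.

ROBOT

A 7-joint arm with a two-finger parallel gripper is mounted at the origin on the work surface. World frame = base frame: x ahead of the robot, y to its left, z up, the work surface at z = 0. Lengths are in mm, angles in degrees, forces in N, time in s.
With the tool pointing down it reaches from about 400 to 925 mm from the base axis. Payload 5.6 kg.
Tool frame: the origin (TCP) lies between the finger pads; the fingertips stand 14 mm ahead of it and the grasp point (between the pads) lies 5 mm behind it; z points along the fingers, y is the direction in which the jaws open and shut (so a half turn about z gives the same grasp; the last joint's range is limited). The gripper opens to 85 mm and grips with 20 to 120 N. Pads are 22 mm wide; open, the fingers measure 114 mm over their backs; the gripper's body (76 mm by 85 mm) begins 54 mm behind the grasp point. The pads swing forward as they close: fully open they stand 13 mm farther back than shut.
Start: joints at [63.77, 26.786, -0.665, 91.828, 0.344, 61.387, -3.226], TCP at [261.916, -594.902, 245.29] pointing down, gripper open.
Joint ranges: [-144.91, 144.91], [-17.63, 115.5], [-89.93, 88.59], [15.96, 139.68], [-74.01, 254.01], [8.47, 105.57], [-167.45, 167.45]. Speed limits (degrees/s): [147.25, 147.25, 180, 180, 180, 180, 180].

INTERFACE

Orientations are given as [roll, pitch, yaw] about the fixed x, y, z axes, in that order (R = Rz(yaw) Ry(pitch) Rx(roll)).
In Python, from cell import goto, move_linear, movej, ungrasp, close, sleep, solve_ik, grab_frame, camera_params, IKError, sign_off, read_time, read_q, read_qvel, read_joint_torque, read_tcp_pos, read_tcp_rot, read_wrist_force, read_torque, read_width gives the robot as it stands. Calls block until the motion is done:
- goto(position, orientation): joint-space move of the TCP to a pose.
- move_linear(position, velocity=150, attitude=None, stop_force=None): straight line of the TCP; attitude=None keeps the orientation; velocity is the mean speed in mm/s. With stop_force (N) it stops when the force on the tool has changed by that much, and returns True; else False.
- movej(angles): joint-space move.
- ungrasp() and close(): open the fingers fully, or close them until they stop; the grip force is fixed at half the most.
- sleep(seconds).
- solve_ik(position, orientation): joint angles nearest the present ones, or None.
- grab_frame(name): name is "scene" or "top"; returns the picture (384x512x3 uint8, red, green, blue); there is no depth.
- camera_params(name): a dict with "vertical_fov" (degrees; the focal length in pixels is half the picture's height over the tangent of half this angle, whatever the lens; pixels are square), "cx", "cy" (the principal point, pixels), "origin" and "rotation" of the camera in the world. Camera axes: x right, y up, looking along -z (the intrinsics and any distortion apply to the point x, -y, -z); pixel columns grow to the right and rows downward; lengths in mm; the calibration is good to about 2 mm. A picture is of the moment at which its call begins. camera_params takes no time and is no camera call.
A pose or a line that the arm cannot do raises IKError and nothing moves.
- sign_off(): hands the job in, once; it reports no verdict.
Readings, each from a call of its own:
- read_time(): time.
- read_q(): joint angles.
- read_qvel(): joint speeds.
- read_joint_torque(): joint torques, N m.
- read_tcp_pos(): TCP position.
- read_tcp_rot(): TCP orientation.
- read_wrist_force(): force on the tool from outside, world axes, zero at the start.
- read_torque(): the same for the moment, N m.
- read_width(): opening from 0.0 (shut) to 1.0 (fully open).
Only numpy, scipy, OpenCV 4.12 (cv2) and the standard library are available. Lean on these libraries where they do the work, as an engineer would, in place of code of your own. Each camera call takes 0.05 s, during which the arm holds its last target.

## Working session

There is one attempt and no reset: what is moved stays moved. The work goes in short steps, each a Python script; the robot and the scene stay as the last script left them, time stands still between calls to the robot, and variables do not carry over. Pictures are saved under pics/ and viewed, and the job is handed in when it is done.

```bash
mkdir -p pics; ls; python3 - <<'E'
from cell import *
import cv2
for n in ("scene","top"):
    im=grab_frame(n); cv2.imwrite(f"pics/{n}0.png",im[:,:,::-1]); print(n,camera_params(n))
print(read_time(),read_tcp_pos(),read_tcp_rot(),read_width())
E
```

```text
pics
scene {'vertical_fov': 55.940570254396214, 'cx': 252.1048808455842, 'cy': 193.08948127026213, 'origin': array([1162.15192623,  359.75845979,  800.60629148]), 'rotation': array([ 43.29205876,   0.97636057, 121.81461058])}
top {'vertical_fov': 43.97124535975837, 'cx': 247.09970545833295, 'cy': 187.4335852274325, 'origin': array([ 262.69885335,  -27.08121569, 1448.72681587]), 'rotation': array([ 1.25856306e+01, -7.23165749e-02, -8.52262327e+01])}
0.1 [ 261.71448155 -594.45224647  244.43868388] [-1.79908192e+02  6.61716038e-03  2.37648412e+01] 0.999586763870959
```

View pics/scene0.png

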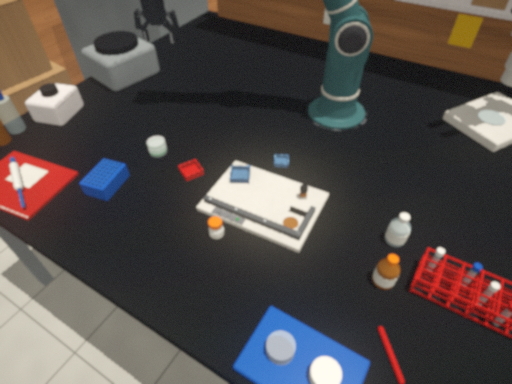

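View pics/top0.png

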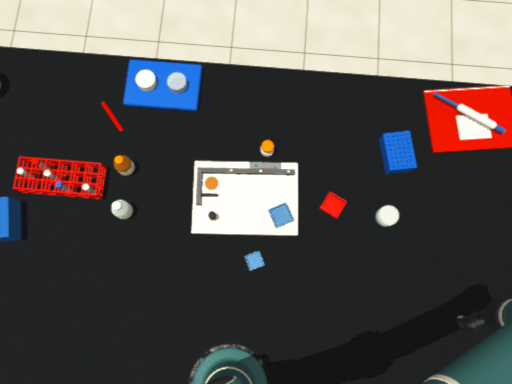

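```bash
python3 - <<'E'
import cv2
im=cv2.imread("pics/top0.png")
c=im[140:275,180:350]; cv2.imwrite("pics/crop0.png",cv2.resize(c,None,fx=4.4,fy=4.4,interpolation=cv2.INTER_CUBIC))
im=cv2.imread("pics/scene0.png")
c=im[140:260,180:340]; cv2.imwrite("pics/crop1.png",cv2.resize(c,None,fx=5,fy=5,interpolation=cv2.INTER_CUBIC))
E
```

```text
(no output)
```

View pics/crop0.png

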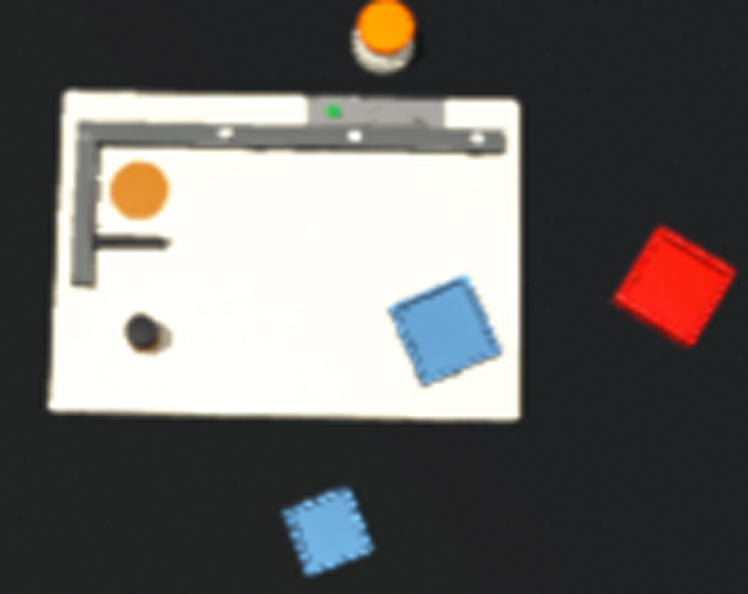

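View pics/crop1.png

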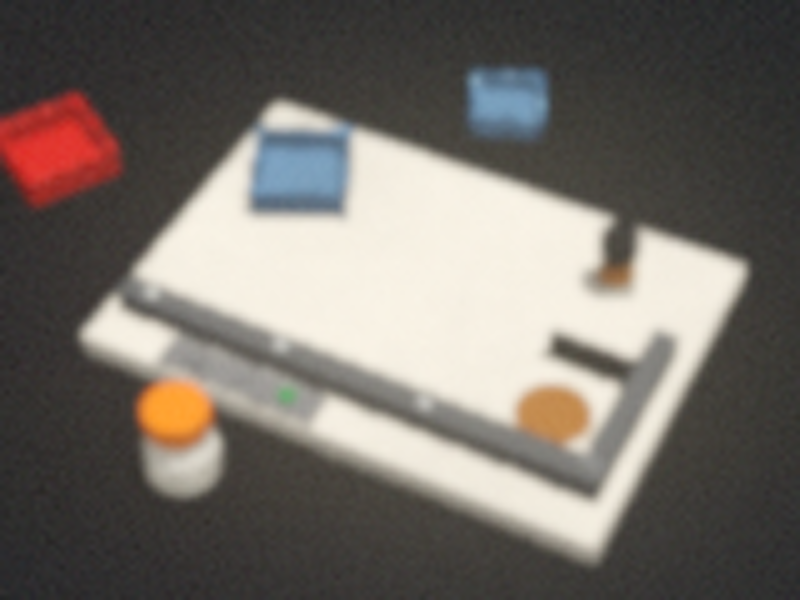

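```bash
cat > h.py <<'E'
import numpy as np
from cell import *
from scipy.spatial.transform import Rotation as R
from scipy.optimize import least_squares
import cv2
def P(n):
    p=camera_params(n); f=192/np.tan(np.radians(p['vertical_fov']/2)); return f,p['cx'],p['cy'],np.array(p['origin']),R.from_euler('xyz',p['rotation'],degrees=True).as_matrix()
def proj(n,X):
    f,cx,cy,o,M=P(n); c=(np.atleast_2d(X)-o)@M
    return np.c_[cx+f*c[:,0]/-c[:,2], cy-f*c[:,1]/-c[:,2]]
def ray(n,px,z):
    f,cx,cy,o,M=P(n); px=np.atleast_2d(px)
    d=np.c_[(px[:,0]-cx)/f,-(px[:,1]-cy)/f,-np.ones(len(px))]@M.T
    return o+d*((z-o[2])/d[:,2])[:,None]
def top(c): return np.array(c,float)/4.4+[180,140]-0.4
def sc(c): return np.array(c,float)/5+[180,140]-0.4
E
python3 - <<'E'
from h import *
t=top([(64,92),(519,100),(520,420),(49,411)])
C=ray("top",t,20); print("corners top\n",C.round(1), np.linalg.norm(C-np.roll(C,-1,0),axis=1).round(1))
f=top([(100,147),(505,153),(170,242),(97,286)]); F=ray("top",f,38); print(F.round(1))
s=sc([(278,100),(748,265),(598,560),(80,335)]); S=ray("scene",s,20); print("scene\n",S.round(1),np.linalg.norm(S-np.roll(S,-1,0),axis=1).round(1))
G=ray("scene",sc([(590,455),(133,278),(555,338)]),38); print(G.round(1))
print("win",ray("top",top([(139,190)]),20),ray("scene",sc([(553,414)]),20))
# dish top corners
D=ray("top",top([(389,312),(467,277),(502,353),(426,387)]),40); print("dish",D.round(1),np.linalg.norm(D-np.roll(D,-1,0),axis=1).round(1),D.mean(0))
print("dish scene",ray("scene",sc([(258,127),(350,127),(345,205),(250,205)]),40).round(1))
E
```

```text
corners top
 [[ 652.6  169.3   20. ]
 [ 673.7 -152.3   20. ]
 [ 447.  -166.6   20. ]
 [ 426.3  155.2   20. ]] [322.3 227.1 322.5 226.8]
[[ 610.3  137.6   38. ]
 [ 629.6 -143.3   38. ]
 [ 547.3   82.6   38. ]
 [ 512.4  129.5   38. ]]
scene
 [[ 445.2 -165.4   20. ]
 [ 425.4  155.3   20. ]
 [ 657.4  173.3   20. ]
 [ 673.  -150.6   20. ]] [321.3 232.7 324.3 228.3]
[[ 612.2  144.3   38. ]
 [ 633.7 -139.6   38. ]
 [ 549.2   90.6   38. ]]
win [[586.12694157 109.27290277  20.        ]] [[584.45471038 109.00832127  20.        ]]
dish [[ 510.8  -71.2   40. ]
 [ 539.5 -122.6   40. ]
 [ 489.  -149.8   40. ]
 [ 461.5  -99.9   40. ]] [58.9 57.3 56.9 57. ] [ 500.1867504  -110.86138365   40.        ]
dish scene [[ 491.1 -148.7   40. ]
 [ 461.7  -99.2   40. ]
 [ 521.8  -65.1   40. ]
 [ 550.9 -113.9   40. ]]
```

The scene has four similar items. The blue dish on the stage is at top px (281,215). The small blue one at (255,261) is off the stage. There is a red one at (333,205), and a blue block at (398,152). The dish meant is the one on the stage: it's the larger of the light blue open dishes, about 60 mm by measurement, and the enlarged crop confirms it.

The stage origin is about (537, 0.7) with yaw 3.67°. The dish is at about (500.5, -110.5) with yaw about 29°.

```bash
cat >> h.py <<'E'
O=np.array([537.,0.7]); YAW=3.67
a=np.radians(YAW); Rs=np.array([[np.cos(a),-np.sin(a)],[np.sin(a),np.cos(a)]])
def W(x,y,z): return list(O+Rs@np.array([x,y]))+[z]
def S(p): return np.append(Rs.T@(np.array(p[:2])-O),p[2])
def ori(yaw_stage): return [180,0,YAW+yaw_stage]
def st(m=''): print(m,'t%.2f'%read_time(),'stage',S(read_tcp_pos()).round(1),'yaw%.1f'%(read_tcp_rot()[2]-YAW),'F',(Rs.T@np.array(read_wrist_force())[:2]).round(1),round(float(read_wrist_force()[2]),1))
def snap(k,box=(180,140,340,260)):
    im=grab_frame("scene")[:,:,::-1]; x0,y0,x1,y1=box
    cv2.imwrite(f"pics/{k}.png",cv2.resize(im[y0:y1,x0:x1],None,fx=5,fy=5,interpolation=cv2.INTER_CUBIC))
E
python3 - <<'E'
from h import *
close(); print(read_width())
c=S([500.5,-110.5,0]); print(c)
goto(W(c[0],c[1],110),ori(25.6)); st()
print(move_linear(W(c[0],c[1],58),120,stop_force=8)); st('down'); snap('s1')
E
```

```text
0.00028962464060141446
[ -43.54303725 -108.63560147    0.        ]
 t2.88 stage [ -43.5 -109.9  110.2] yaw25.5 F [ 0.7 -0.3] 0.5
False
down t3.46 stage [ -43.3 -108.8   58.1] yaw25.6 F [-0.7  0.5] 0.3
```

View pics/s1.png

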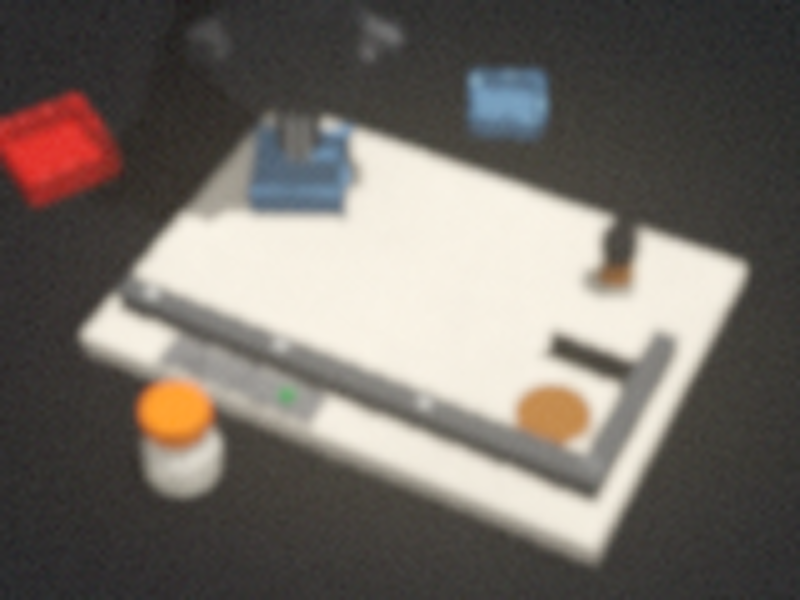

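The fingertips at crop px (297,155) are centred inside the dish. I'll go down and push.

```bash
python3 - <<'E'
from h import *
c=np.array([-43.5,-108.6])
print(move_linear(W(*c,44.5),60,stop_force=6)); st('in')
n=lambda t:np.array([np.cos(np.radians(t)),np.sin(np.radians(t))])
p=c+12*n(25.6)
print(move_linear(W(*p,44.5),80)); st('near')
p=c+19*n(25.6)
print(move_linear(W(*p,44.5),40)); st('contact')
# arc of the dish centre
cc=c+3.5*n(25.6); th=25.6
for k in range(3):
    d=th/6; cc=cc+14*n(th-d/1) ; th-=4.5
    p=cc+15.5*n(th); move_linear(W(*p,44.5),60,attitude=ori(th)); st('arc')
snap('s2')
E
```

```text
False
in t3.88 stage [ -43.8 -108.5   44.2] yaw25.6 F [ 0.5 -0.4] -0.2
False
near t4.18 stage [ -31.7 -102.9   44.7] yaw25.7 F [-0.1  0. ] 0.2
False
contact t4.51 stage [ -26.1 -100.2   44.5] yaw25.6 F [-0.5  0.9] 0.1
arc t4.89 stage [-13.  -96.3  44.4] yaw21.2 F [-0.3 -0.6] 0.0
arc t5.28 stage [  0.5 -93.4  44.4] yaw16.7 F [-0.7  0.6] 0.3
arc t5.66 stage [ 14.4 -91.2  44.4] yaw12.2 F [ 0.6 -0.7] -0.9
```

View pics/s2.png

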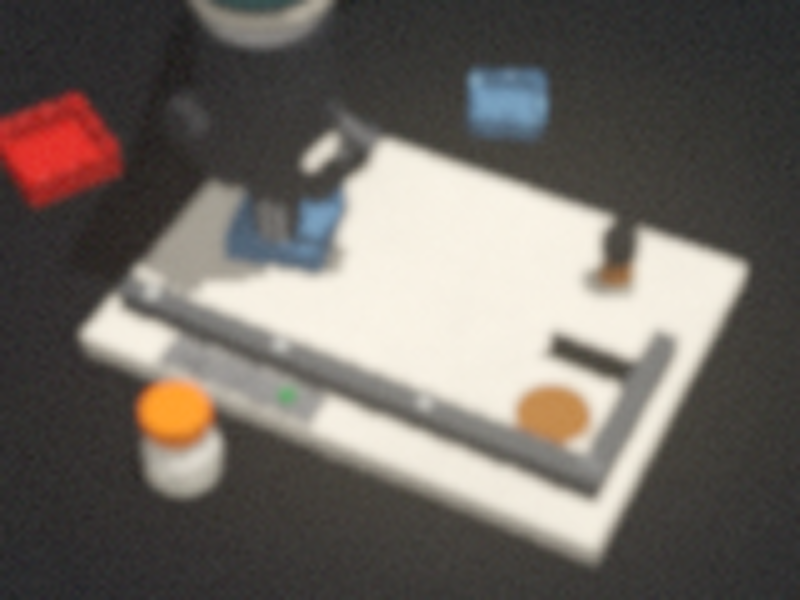

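The dish (px ~(285,235)) follows and is turning towards square. The fingers sit a little to the -y side inside it. I'll carry on to the rail with a force stop.

```bash
python3 - <<'E'
from h import *
for x,y,th in [(30,-88,8),(45,-86,4),(60,-85,0)]:
    r=move_linear(W(x,y,44.5),60,attitude=ori(th),stop_force=12); st(f'{r}')
r=move_linear(W(80,-85,44.5),15,stop_force=12); st(f'rail {r}')
snap('s3')
E
```

```text
False t6.12 stage [ 29.7 -88.   44.4] yaw8.1 F [0.1 0.1] -0.8
False t6.52 stage [ 44.7 -85.9  44.4] yaw4.1 F [-0.5  0.2] -0.9
False t6.92 stage [ 59.7 -85.   44.4] yaw0.1 F [ 0.5 -0.1] -0.6
rail True t7.78 stage [ 69.6 -85.   43.6] yaw-0.0 F [ 0.2 -0.5] 0.2
```

View pics/s3.png

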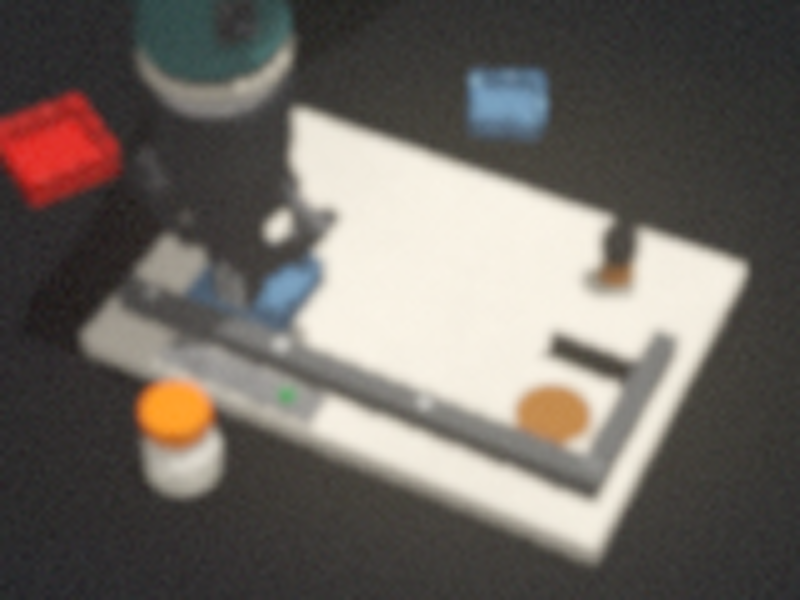

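Contact came at x=69.6, against 70.5 expected. I'll press a little more to seat the dish flat, then slide along the rail in steps, still short of the pocket.

```bash
python3 - <<'E'
from h import *
r=move_linear(W(74,-85,44.5),10,stop_force=12); st(f'press {r}'); sleep(0.3); st()
x=S(read_tcp_pos())[0]
r=move_linear(W(x-0.3,-50,44.5),60,stop_force=12); st(f'slide {r}')
r=move_linear(W(74,-50,44.5),10,stop_force=12); st(f'press {r}');sleep(.2)
x=S(read_tcp_pos())[0]
r=move_linear(W(x-0.3,0,44.5),60,stop_force=12); st(f'slide {r}')
r=move_linear(W(74,0,44.5),10,stop_force=12); st(f'press {r}');sleep(.2);st()
snap('s4')
im=grab_frame("top")[140:275,180:350,::-1]; cv2.imwrite("pics/t4.png",cv2.resize(im,None,fx=4.4,fy=4.4,interpolation=cv2.INTER_CUBIC))
E
```

```text
press False t8.50 stage [ 70.2 -85.   43.5] yaw-0.0 F [-9.8 -0.5] 4.1
 t8.80 stage [ 70.2 -85.   43.4] yaw-0.0 F [-9.6 -0.6] 4.2
slide False t9.53 stage [ 70.1 -49.4  44.6] yaw0.0 F [-2.   1.2] 0.2
press True t9.94 stage [ 69.6 -49.7  43.5] yaw-0.0 F [-0.2 -0.2] 0.2
slide False t11.11 stage [68.6 -0.4 44.5] yaw-0.0 F [-0.2  0.3] 0.1
press True t11.59 stage [69.8 -0.5 43.7] yaw-0.0 F [-0.   0.3] 0.0
 t11.79 stage [69.4 -0.4 43.3] yaw-0.0 F [-0.3  1. ] -0.3
```

View pics/s4.png

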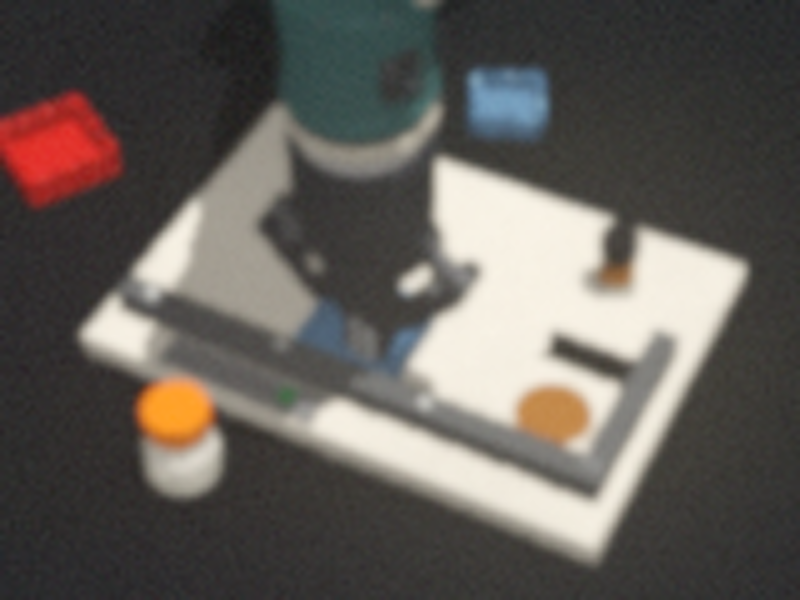

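View pics/t4.png

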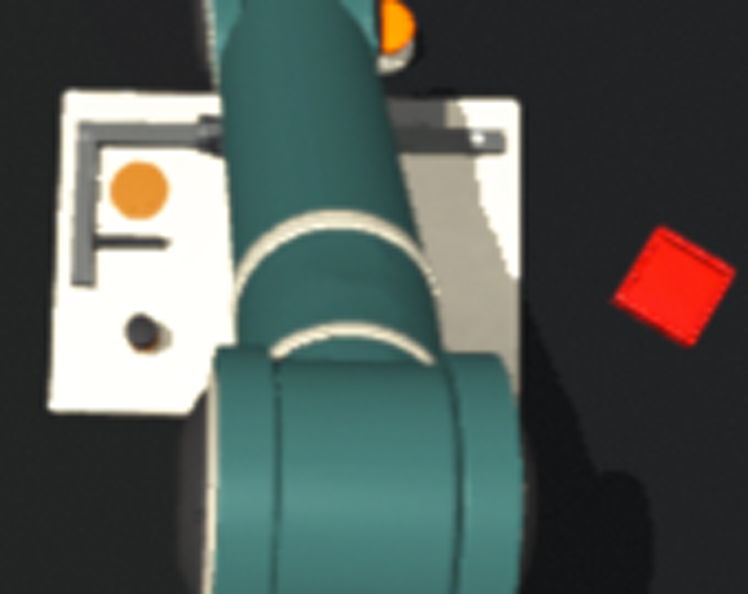

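The controller gives about 2.5 N/mm of compliance. The dish lies against the rail (px ~(365,340), edge parallel). I'll slide it on with a slight bias into the rail.

```bash
python3 - <<'E'
from h import *
r=move_linear(W(71.5,5,44.5),20); st(f'bias {r}')
r=move_linear(W(71.5,40,44.5),40,stop_force=15); st(f'slide {r}')
snap('s5')
E
```

```text
bias False t12.33 stage [70.3  5.1 44. ] yaw-0.0 F [-4.8  0.4] -1.1
slide False t13.36 stage [70.3 39.7 44. ] yaw-0.0 F [-4.5 -2. ] -0.9
```

View pics/s5.png

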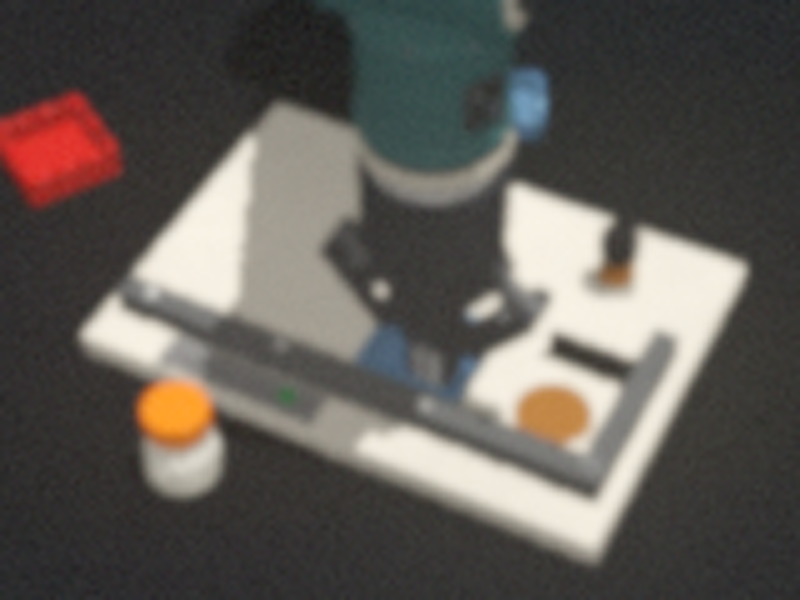

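The dish is on the rail (px ~(415,365)), and the fingers are pulling on its +y wall. Now into the pocket.

```bash
python3 - <<'E'
from h import *
r=move_linear(W(71.5,100,44.5),40,stop_force=12); st(f'slide {r}')
if not r:
    r=move_linear(W(71.5,126,44.5),15,stop_force=12); st(f'stop {r}')
sleep(.2); st(); snap('s6')
E
```

```text
slide False t15.06 stage [70.4 99.6 44. ] yaw-0.0 F [-4.4 -2.9] 0.1
stop False t16.94 stage [ 70.4 119.2  43.9] yaw-0.2 F [ -5.  -13.7] 2.3
 t17.14 stage [ 70.4 119.2  43.9] yaw-0.2 F [ -5.6 -13.3] 2.5
```

View pics/s6.png

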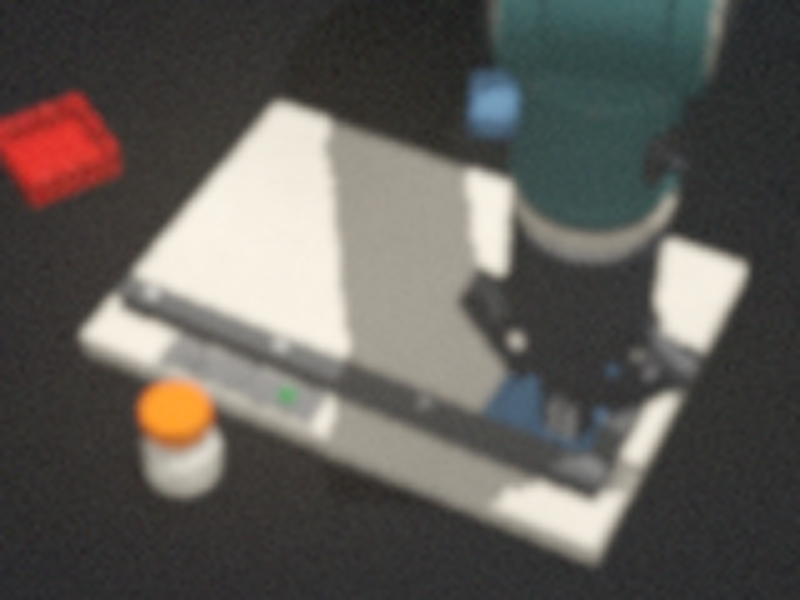

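The dish has reached the end stop: y=119.2 with -13 N, against about 117 expected. I'll back off diagonally, lift clear and look.

```bash
python3 - <<'E'
from h import *
move_linear(W(65,112.5,44.5),30); st('back')
move_linear(W(65,112.5,110),100); st('up')
goto([480,-330,260],ori(0)); st('away')
snap('s7')
im=grab_frame("top")[140:275,180:350,::-1]; cv2.imwrite("pics/t7.png",cv2.resize(im,None,fx=4.4,fy=4.4,interpolation=cv2.INTER_CUBIC))
E
```

```text
back t17.84 stage [ 65.4 113.2  44.8] yaw0.0 F [0.3 0.3] 0.1
up t18.65 stage [ 64.6 112.4 109.6] yaw-0.0 F [-0.2  0.2] 0.1
away t20.42 stage [ -77.2 -325.   259.5] yaw0.1 F [ 0.2 -0.1] 0.1
```

View pics/s7.png

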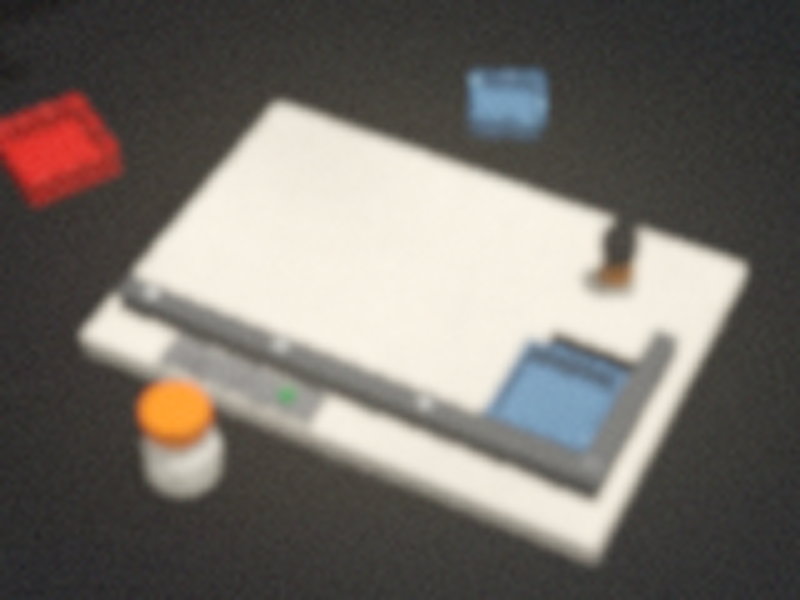

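View pics/t7.png

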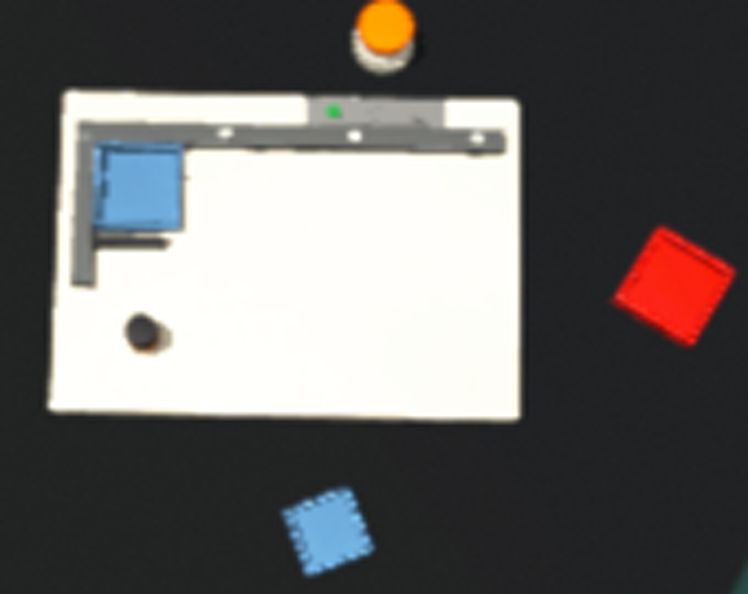

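The dish sits in the corner at px (140,188) with no visible gap to the rail or the stop, and the vial and jar haven't moved. One numeric check before I hand it in.

```bash
python3 - <<'E'
from h import *
H=[W(x,y,40) for x,y in [(85,135),(85,75),(25,75),(25,135)]]
print("expected crop px",((proj("top",H)+.4-[180,140])*4.4).round(0).tolist())
D=ray("top",top([(96,143),(184,143),(184,231),(94,229)]),40); print([S(d).round(1).tolist() for d in D], S(D.mean(0)).round(1))
a=cv2.imread("pics/t7.png").astype(int);b=cv2.imread("pics/crop0.png").astype(int)
print("diff at vial/jar",abs(a-b)[310:360,115:180].mean(),abs(a-b)[0:80,345:425].mean())
E
```

```text
expected crop px [[96.0, 142.0], [182.0, 144.0], [179.0, 228.0], [92.0, 226.0]]
[[84.3, 134.7, 40.0], [85.5, 73.5, 40.0], [23.0, 71.6, 40.0], [23.2, 133.6, 40.0]] [ 54.  103.3  40. ]
diff at vial/jar 0.23548717948717948 0.36703125
```

```bash
python3 - <<'E'
from cell import *
print(read_time()); print(sign_off())
E
```

```text
20.5167
the job is handed in; nothing more can be done
None
```

I pushed the blue dish with closed fingertips against its inside walls, turned it square and seated it on the rail short of the pocket. Holding that was about 10 N of force for 0.3 s. I then slid it along the rail into the corner until it met the end stop at about 13 N. Finally I backed the fingers off, moved the arm away and handed the job in at 20.5 s.

**Dish position:** in the last pictures the dish is flat in the corner with no visible gap to the rail or the stop. My measured centre is (54.0, 103.3) mm, against (55, 105) for fully home. The corners nearest the rail and stop are within 1.4 mm of where they should be. The 1–2 mm difference is within the uncertainty of my pixel reading and the camera calibration.

**Other checks:** the vial and jar look unchanged between the first and last pictures. I didn't re-measure the bottles or the petri stack, but the arm never worked near them. No force reading went above about 15 N. `sign_off` gives no verdict, so I can't confirm the result was accepted.

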